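Make up the glaze sample tray

TASK

Make up the glaze sample tray: stand each cup whose glaze has a test tile on the tray upright in the square well that goes with that tile, the one just beyond it as seen from the robot. The light blue and the dark green cup have no tile there, so leave them standing where they are, and do not knock any cup over.

Things in the scene. Friction and masses are not known exactly. Their poses are not given: they have to be found in the camera images.
- cup_white: Off-white glazed tumbler, bare clay foot: round, 50 mm across and straight-sided from 10 mm up, foot 42 mm across, 72 mm tall, open, wall 3.5 mm, 140 g. Origin: centre of its underside; z up its axis. Starts upright on the table (z = 0). Cups, a small jar and a small vase stand mixed, none taller than a cup, with at least 30 mm free between any two.
- cup_cobalt: Dark cobalt blue glazed tumbler, bare clay foot: round, 50 mm across and straight-sided from 10 mm up, foot 42 mm across, 72 mm tall, open, wall 3.5 mm, 140 g. Origin: centre of its underside; z up its axis. Starts upright on the table (z = 0). The tray stands to one side of the cups, left or right; on the other side is a fixed banding wheel, 210 mm across, with a clay bowl, 125 mm tall in all.
- cup_celadon: Pale celadon green glazed tumbler, bare clay foot: round, 50 mm across and straight-sided from 10 mm up, foot 42 mm across, 72 mm tall, open, wall 3.5 mm, 140 g. Origin: centre of its underside; z up its axis. Starts upright on the table (z = 0). Tray and wheel stay at least 15 mm clear of every cup.
- cup_amber: Honey amber (orange-brown) glazed tumbler, bare clay foot: round, 50 mm across and straight-sided from 10 mm up, foot 42 mm across, 72 mm tall, open, wall 3.5 mm, 140 g. Origin: centre of its underside; z up its axis. Starts upright on the table (z = 0). Low tools lie beyond and before the cups; leave them.
- cup_skyblue: Light sky blue glazed tumbler, bare clay foot: round, 50 mm across and straight-sided from 10 mm up, foot 42 mm across, 72 mm tall, open, wall 3.5 mm, 140 g. Origin: centre of its underside; z up its axis. Starts upright on the table (z = 0). No tile on the tray has this glaze: it stays where it is.
- cup_darkgreen: Very dark bottle green glazed tumbler, bare clay foot: round, 50 mm across and straight-sided from 10 mm up, foot 42 mm across, 72 mm tall, open, wall 3.5 mm, 140 g. Origin: centre of its underside; z up its axis. Starts upright on the table (z = 0). No tile on the tray has this glaze: it stays where it is.
- tile_white: Off-white test tile, 36 x 64 x 6 mm, one end bare, fixed flat on the tray. Origin: centre of its underside; z up; x level, along its short side, away from the robot (within 0.3 rad) to its own square well, 78 x 78 mm, 18 mm deep, 4 mm from the tile. The well's centre is 61 mm along x from the origin, its floor 18 mm below it. The tray is a fixed oak board, 276 x 208 mm, top 26 mm above the table.
- tile_cobalt: Dark cobalt blue test tile, 36 x 64 x 6 mm, one end bare, fixed flat on the tray. Origin: centre of its underside; z up; x level, along its short side, away from the robot (within 0.3 rad) to its own square well, 78 x 78 mm, 18 mm deep, 4 mm from the tile. The well's centre is 61 mm along x from the origin, its floor 18 mm below it. Each well has a flat cork floor 8 mm above the table.
- tile_celadon: Pale celadon green test tile, 36 x 64 x 6 mm, one end bare, fixed flat on the tray. Origin: centre of its underside; z up; x level, along its short side, away from the robot (within 0.3 rad) to its own square well, 78 x 78 mm, 18 mm deep, 4 mm from the tile. The well's centre is 61 mm along x from the origin, its floor 18 mm below it. Two rows of two wells, 100 mm apart, rows 136 mm apart.
- tile_amber: Honey amber (orange-brown) test tile, 36 x 64 x 6 mm, one end bare, fixed flat on the tray. Origin: centre of its underside; z up; x level, along its short side, away from the robot (within 0.3 rad) to its own square well, 78 x 78 mm, 18 mm deep, 4 mm from the tile. The well's centre is 61 mm along x from the origin, its floor 18 mm below it. Dark strips 5 mm high part the four places.

How it is judged:
At the end, for the whole second after the job is handed in: The white, cobalt, celadon and amber cups each stand on the floor of the well of their own tile (within 17 mm of its centre along each side, underside within 4 mm of the floor, tilted under 0.1 rad) and at rest; the sky-blue and dark green cups stand upright within 20 mm of where they began (x of cup_white in the frame of tile_white between 0.044 and 0.078 m and y of cup_white in the frame of tile_white between -0.017 and 0.017 m and z of cup_white in the frame of tile_white between -0.022 and -0.014 m and angle between each of cup_white, cup_cobalt, cup_celadon, cup_amber, cup_skyblue, cup_darkgreen's own z axis and vertical below 0.1 rad and linear speed of each of cup_white, cup_cobalt, cup_celadon, cup_amber, cup_skyblue, cup_darkgreen below 0.02 m/s and x of cup_cobalt in the frame of tile_cobalt between 0.044 and 0.078 m and y of cup_cobalt in the frame of tile_cobalt between -0.017 and 0.017 m and z of cup_cobalt in the frame of tile_cobalt between -0.022 and -0.014 m and x of cup_celadon in the frame of tile_celadon between 0.044 and 0.078 m and y of cup_celadon in the frame of tile_celadon between -0.017 and 0.017 m and z of cup_celadon in the frame of tile_celadon between -0.022 and -0.014 m and x of cup_amber in the frame of tile_amber between 0.044 and 0.078 m and y of cup_amber in the frame of tile_amber between -0.017 and 0.017 m and z of cup_amber in the frame of tile_amber between -0.022 and -0.014 m and distance of each of cup_skyblue, cup_darkgreen from where it was at the start of the episode below 0.02 m); the robot touches nothing.
It fails at once if a cup is knocked over (tilted by more than 0.8 rad) (angle between any of cup_white, cup_cobalt, cup_celadon, cup_amber, cup_skyblue, cup_darkgreen's own z axis and vertical above 0.8 rad).
It fails at once if the sky-blue or the dark green cup is carried or pushed away (more than 40 mm from its start) (distance of any of cup_skyblue, cup_darkgreen from where it was at the start of the episode above 0.04 m).
It also fails if it takes over 83 s, if anything falls off the work surface, if the arm or the gripper's body presses on something with over 40 N, if the wrist force passes 120 N, or if a joint passes its speed limit or range.

ROBOT

A 7-joint arm with a two-finger parallel gripper is mounted at the origin on the work surface. World frame = base frame: x ahead of the robot, y to its left, z up, the work surface at z = 0. Lengths are in m, angles in rad, forces in N, time in s.
With the tool pointing down it reaches from about 0.425 to 0.875 m from the base axis. Payload 4.7 kg.
Tool frame: the origin (TCP) lies midway between the tips of the shut fingers; the grasp point (between the pads) lies 19 mm behind it (ctrl.grip_point_offset is the distance from the TCP to the grasp point, in m); z points along the fingers, y is the line along which they close (so a half turn about z gives the same grasp; the last joint's range is limited). The gripper opens to 87 mm and grips with 3 to 60 N. Pads are 19 mm wide; open, the fingers measure 117 mm over their backs; the gripper's body (75 mm by 190 mm) begins 51 mm behind the grasp point.
Start: joints at [0.014, 0.321, -0.07, 1.45, 0.023, 1.371, -0.057], TCP at [0.65, -0, 0.223] pointing down, gripper open.
Joint ranges: [-2.86, 2.86], [-0.3, 2.09], [-1.38, 1.24], [0.06, 2.45], [-1.56, 4.7], [0.09, 2.05], [-2.69, 2.69]. Speed limits (rad/s): [2.57, 2.57, 3.14, 3.14, 3.14, 3.14, 3.14].

INTERFACE

Orientations are given as a rotation vector (axis times angle).
In Python, from bench import ctrl gives the robot as it stands. The module is installed in compiled form; this text tells all that it offers.
- The arm moves only by the shell command python3 -m handwheel 'ROWS' [OPENING] [FORCE]. ROWS is JSON, a list of rows, each an object of numbers: "x", "y", "z": the shift along the tool's x, y, z in m; "wx", "wy", "wz": the turn, a rotation vector about the tool's x, y, z in degrees. A call has 1 to 10 rows; each row is the pose to reach, as a shift and turn from the pose commanded when the call began, along the tool's axes at that moment; what a row does not reach only later rows make up. A row lasts 1/12 s, in which the tool goes at most 41.7 mm and 7.16 degrees, less where a joint would pass 70% of its speed; a pose out of reach is approached as far as the arm can. A call with a gripper value outside its range is refused whole. OPENING is the finger opening in m, from 0 to 0.087, set as the call begins (- or left out, the last holds). The fingers move at their own pace and stop on an object; FORCE is the grip in N (left out, the last holds). Time passes only in rows, so rows that repeat a pose let the fingers close. It gives the time, the measured TCP pose, the force, the opening and the grip force at its end, in the units of the state.
- ctrl.get_state(): the state, without advancing time (a new reading comes with each control period).
- ctrl.get_image(name): name is "scene" or "side" or "wrist"; returns a dict with "image" (480x640x3 uint8, red, green, blue), "K" (3x3 intrinsics, pixels), "k1" (the pictures are not rectified: a ray, as slopes to the right and down, at radius r is drawn at 1 + k1 r^2 times it, then the intrinsics apply), "world_to_cam" (4x4, takes a point from world to camera coordinates); the wrist camera has in their place "hand_eye" (4x4, takes a point from camera to tool coordinates, whose origin is the TCP and whose axes are the flange's). Camera axes: x right, y down, z forward; pixel columns grow to the right and rows downward; lengths in m; the calibration is good to about 2 mm. A picture is of the moment at which its call begins: read the wrist's pose just before it. There is no depth.
- ctrl.close_job(): hands the job in; it is judged then, once.
The state is a dict: "time": time; "joint_positions": joint angles; "qd": joint speeds; "joint_torque": joint torques, N m; "position": TCP position; "tool_rot": TCP orientation; "ft_force": force on the tool from outside, world axes, zero at the start; "torque": the same for the moment, N m; "grip_width": opening from 0.0 (shut) to 1.0 (fully open); "grip_force": force on a finger pad.
Only numpy, scipy, OpenCV 4.12 (cv2) and the standard library are available. Lean on these libraries where they do the work, as an engineer would, in place of code of your own. Each camera call takes 0.05 s, during which the arm holds its last target. There are 200 camera calls.

## Working session

There is one attempt and no reset: what is moved stays moved. The work goes in short steps, Python scripts to look and compute and a shell command to move; the robot and the scene stay as the last step left them, time stands still between calls to the robot, and variables do not carry over. Pictures are saved under pics/ and viewed, at most 14 in all, crops included, and the job is handed in when it is done.

```bash
mkdir -p pics
python3 - <<'E'
from bench import ctrl
import cv2,pickle
s=ctrl.get_state();print(s['position'],s['tool_rot'],s['time'],s['grip_width'])
for n in('scene','side','wrist'):
    d=ctrl.get_image(n);pickle.dump(d,open(f'{n}0.pkl','wb'));cv2.imwrite(f'pics/{n}0.png',d['image'][...,::-1]);print(n,d['K'].tolist(),d['k1'],(d.get('world_to_cam') if n!='wrist' else d['hand_eye']).round(3).tolist() )
E
```

```text
[ 6.49428863e-01 -6.16617103e-05  2.21445327e-01] [-2.22047126 -2.22056573  0.00230894] 0.0 0.9994456064463431
scene [[473.0809679893187, 0.0, 320.68010373961675], [0.0, 473.0809679893187, 239.10206467569344], [0.0, 0.0, 1.0]] -0.11437212239974853 [[0.864, 0.503, 0.019, -0.454], [0.384, -0.634, -0.672, -0.149], [-0.326, 0.588, -0.74, 1.275], [0.0, 0.0, 0.0, 1.0]]
side [[464.2612515745963, 0.0, 316.18670300922645], [0.0, 464.2612515745963, 232.12073187637057], [0.0, 0.0, 1.0]] -0.11332476043147342 [[-0.984, -0.177, 0.015, 0.479], [-0.143, 0.743, -0.654, 0.107], [0.104, -0.646, -0.756, 1.019], [0.0, 0.0, 0.0, 1.0]]
wrist [[378.9291127723888, 0.0, 316.4029728584616], [0.0, 378.9291127723888, 239.2396306186381], [0.0, 0.0, 1.0]] -0.05092148741944894 [[-0.0, -0.967, -0.255, 0.071], [1.0, -0.0, 0.0, -0.001], [-0.0, -0.255, 0.967, -0.163], [0.0, 0.0, 0.0, 1.0]]
```

View pics/scene0.png

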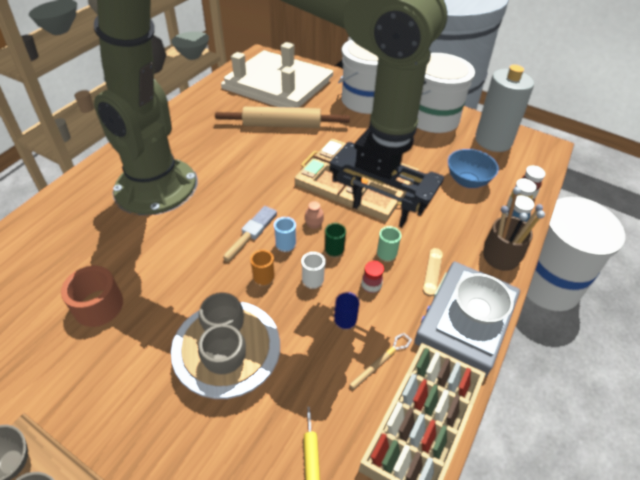

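View pics/side0.png

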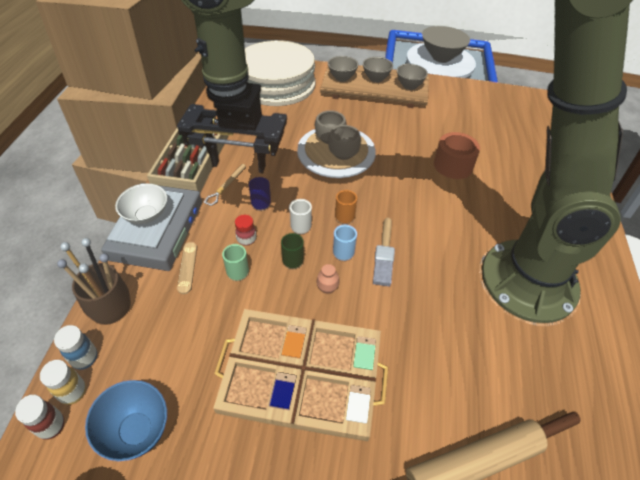

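Side view: the tray is on the robot's left. Tiles sit at amber (293,345), celadon (365,356), cobalt (283,395) and white (358,407), each with its well to the left. Cups are at cobalt (260,193), white (301,216), amber (346,207), celadon (236,262), dark green (292,250) and sky blue (345,242). A red jar is at (245,230) and a vase at (328,278).

```bash
cat > h.py <<'E'
import numpy as np,cv2,pickle
def ray(d,uv,T=None):
    K=d['K'];k=d['k1']
    p=cv2.undistortPoints(np.array(uv,float).reshape(-1,1,2),K,np.array([k,0,0,0,0.]))[:,0]
    r=np.c_[p,np.ones(len(p))]
    C=np.linalg.inv(d['world_to_cam']) if T is None else T@d['hand_eye']
    return C[:3,3],r@C[:3,:3].T
def plane(d,uv,z,T=None):
    c,r=ray(d,uv,T);return (c+r*((z-c[2])/r[:,2])[:,None])[:,:2]
def proj(d,P):
    P=np.atleast_2d(P).astype(float);W=d['world_to_cam']
    return cv2.projectPoints(P,cv2.Rodrigues(W[:3,:3])[0],W[:3,3],d['K'],np.array([d['k1'],0,0,0,0.]))[0][:,0]
E
python3 - <<'E'
from h import *
seeds={'side':dict(cobalt=(260,193),white=(301,216),amber=(346,207),celadon=(236,262),darkgreen=(292,250),sky=(345,242),jar=(245,230),vase=(328,278)),
'scene':dict(cobalt=(347,311),white=(313,270),amber=(262,268),celadon=(389,244),darkgreen=(335,240),sky=(285,234),jar=(373,277),vase=(314,216))}
# pixels unlike the surrounding wood: hue/sat based masks
for v in seeds:
    d=pickle.load(open(v+'0.pkl','rb'));im=d['image'];hsv=cv2.cvtColor(im,cv2.COLOR_RGB2HSV).astype(int);H,S,V=hsv[...,0],hsv[...,1],hsv[...,2]
    M=dict(cobalt=(H>105)&(H<140)&(S>120),white=(S<60)&(V>90),amber=(H<22)&(S>205),celadon=(H>45)&(H<90)&(S>60),darkgreen=(H>45)&(H<95)&(S>60),sky=(H>95)&(H<120)&(S>60))
    for n,m in M.items():
        u,w=seeds[v][n];r=np.zeros(m.shape,np.uint8);r[w-28:w+29,u-24:u+25]=1
        k,l,st,c=cv2.connectedComponentsWithStats((m&(r>0)).astype(np.uint8))
        i=1+st[1:,4].argmax();b=st[i]
        ctr=(b[0]+(b[2]-1)/2,b[1]+(b[3]-1)/2)
        print(v,n,b,c[i].round(1),plane(d,[c[i],ctr],.041).round(4).tolist())
d=pickle.load(open('side0.pkl','rb'))
c=d['image'][300:445,205:400];cv2.imwrite('pics/c1.png',cv2.resize(c,None,fx=4,fy=4,interpolation=cv2.INTER_CUBIC)[...,::-1])
E
```

```text
side cobalt [252 199  14   9  90] [258.5 203.3] [[0.6413, -0.0768], [0.6414, -0.0778]]
side white [289 199  23  36 666] [300.2 215.5] [[0.5357, -0.0569], [0.5355, -0.0536]]Traceback (most recent call last):
  File "<stdin>", line 11, in <module>
ValueError: attempt to get argmax of an empty sequence
```

Run:
```python
from h import *
for v,pts in dict(side=[(260,193),(260,186),(346,207),(346,198),(320,215),(370,200),(236,262),(292,250),(292,240),(345,242)],scene=[(347,311),(347,298),(262,268),(262,257),(285,280),(335,240),(335,230)]).items():
    d=pickle.load(open(v+'0.pkl','rb'));h=cv2.cvtColor(cv2.medianBlur(d['image'],3),cv2.COLOR_RGB2HSV)
    print(v,[h[b,a].tolist() for a,b in pts])
d=pickle.load(open('side0.pkl','rb'))
a=cv2.resize(d['image'][300:445,205:400],(780,580),interpolation=cv2.INTER_CUBIC);cv2.imwrite('pics/c1.png',a[...,::-1])
a=cv2.resize(d['image'][165:300,205:400],(780,540),interpolation=cv2.INTER_CUBIC);cv2.imwrite('pics/c2.png',a[...,::-1])
```

```text
side [[125, 135, 85], [129, 100, 61], [14, 175, 163], [14, 174, 164], [14, 132, 187], [14, 132, 185], [65, 69, 197], [50, 103, 74], [46, 97, 66], [103, 86, 222]]
scene [[116, 202, 77], [116, 205, 76], [15, 182, 161], [15, 190, 133], [14, 132, 207], [72, 167, 52], [73, 181, 48]]
```

View pics/c1.png

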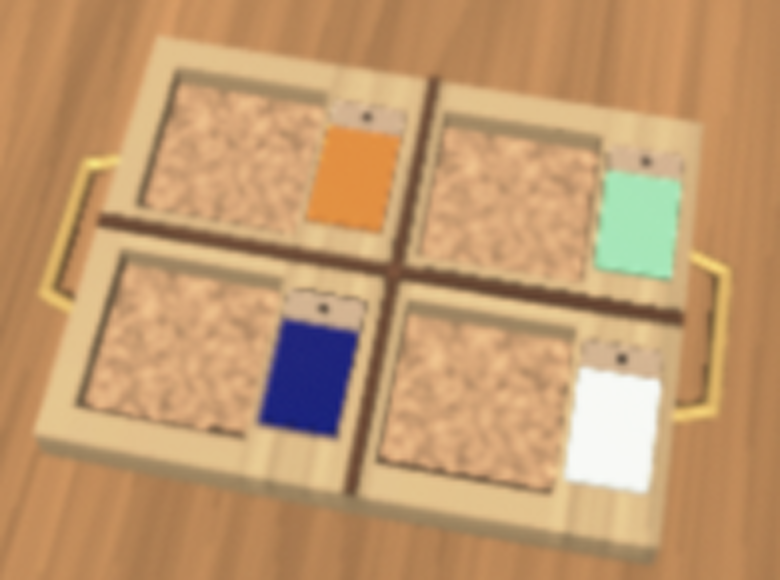

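View pics/c2.png

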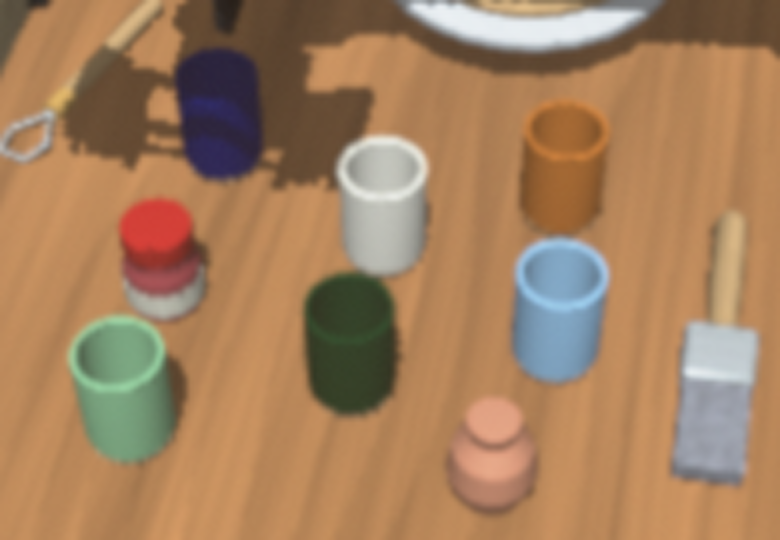

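The tray crop shows all four tiles, each with its bare end toward the top, and the strip cross at crop (395,270). The second crop shows every cup clear of its neighbours.

Run:
```python
from h import *
seeds={'side':dict(cobalt=(260,193),white=(301,216),amber=(346,207),celadon=(236,262),darkgreen=(292,250),sky=(345,242)),
'scene':dict(cobalt=(347,311),white=(313,270),amber=(262,268),celadon=(389,244),darkgreen=(335,240),sky=(285,234))}
for n in seeds['side']:
  for v in seeds:
    d=pickle.load(open(v+'0.pkl','rb'));hsv=cv2.cvtColor(d['image'],cv2.COLOR_RGB2HSV).astype(int);H,S,V=hsv[...,0],hsv[...,1],hsv[...,2]
    g=(H>40)&(H<95)
    m=dict(cobalt=(H>100)&(H<150),white=(S<60)&(V>90),amber=(H<22)&(S>156)&(V>90),celadon=g&(S>40),darkgreen=g,sky=(H>92)&(H<120)&(S>50))[n]
    u,w=seeds[v][n];r=np.zeros(m.shape,bool);r[w-24:w+25,u-17:u+18]=1
    k,l,st,c=cv2.connectedComponentsWithStats((m&r).astype(np.uint8))
    i=1+st[1:,4].argmax();b=st[i];ctr=(b[0]+(b[2]-1)/2,b[1]+(b[3]-1)/2)
    print(v,n,b,plane(d,[c[i],ctr],.038).round(4).tolist())
d=pickle.load(open('side0.pkl','rb'));o=np.array([205,300])
T=dict(cobalt=[(288,290),(368,303),(337,437),(258,424)],amber=[(332,101),(407,112),(383,232),(306,221)],celadon=[(609,147),(684,158),(671,279),(594,268)],white=[(583,340),(663,352),(647,494),(565,481)])
P={n:plane(d,np.array(q)/4+o,.032) for n,q in T.items()}
C={n:p.mean(0) for n,p in P.items()}
for n,p in P.items(): print(n,C[n].round(4),np.linalg.norm(np.roll(p,-1,0)-p,axis=1).round(4))
e=C['amber']+C['cobalt']-C['celadon']-C['white'];print('row',np.linalg.norm(e)/2,'col',np.linalg.norm(C['amber']-C['cobalt']),np.linalg.norm(C['celadon']-C['white']))
e/=np.linalg.norm(e);print('yaw',np.arctan2(e[1],e[0]))
for n in C: print('well',n,(C[n]+.061*e).round(4))
print('tray corners',plane(d,np.array([(160,38),(703,122),(652,548),(38,435)])/4+o,.026).round(4).tolist())
```

```text
side cobalt [249 177  21  32 543] [[0.6491, -0.1152], [0.6505, -0.1156]]
scene cobalt [335 293  24  36 708] [[0.6505, -0.1117], [0.6515, -0.1118]]
side white [289 199  23  36 666] [[0.5363, -0.0597], [0.5361, -0.0563]]
scene white [301 252  25  37 756] [[0.5365, -0.0541], [0.5382, -0.056]]
side amber [336 190  21  33 577] [[0.4368, -0.1121], [0.4352, -0.1107]]
scene amber [250 250  24  35 682] [[0.4375, -0.1055], [0.4366, -0.1076]]
side celadon [223 244  25  36 716] [[0.6464, 0.0985], [0.647, 0.0992]]
scene celadon [378 227  23  34 609] [[0.6474, 0.1027], [0.6492, 0.1022]]
side darkgreen [282 234  20  33 481] [[0.5341, 0.0417], [0.5344, 0.0452]]
scene darkgreen [326 224  19  32 533] [[0.5342, 0.0486], [0.5357, 0.0481]]
side sky [334 225  22  35 641] [[0.4244, -0.0005], [0.4234, 0.0006]]
scene sky [275 218  20  33 568] [[0.426, 0.0033], [0.4258, 0.0019]]
cobalt [0.4829 0.3568] [0.0371 0.0634 0.0351 0.0636]
amber [0.4836 0.2574] [0.0371 0.0642 0.0364 0.0646]
celadon [0.3482 0.257 ] [0.0363 0.063  0.0356 0.0633]
white [0.3477 0.3566] [0.0362 0.065  0.0354 0.0648]
row 0.13533954961906897 col 0.09935080793729681 0.09960135187920462
yaw 0.0023745890377146013
well cobalt [0.5439 0.3569]
well amber [0.5446 0.2576]
well celadon [0.4092 0.2571]
well white [0.4087 0.3567]
tray corners [[0.5965, 0.2037], [0.3228, 0.2006], [0.3244, 0.4095], [0.5949, 0.4108]]
```

```bash
python3 -m handwheel '[{"x":0.035},{"x":0.07},{"x":0.101,"y":-0.001},{"x":0.101,"y":-0.001,"z":0.02},{"x":0.101,"y":-0.001,"z":0.05},{"x":0.101,"y":-0.001,"z":0.08},{"x":0.101,"y":-0.001,"z":0.11},{"x":0.101,"y":-0.001,"z":0.11}]' 0.087 15
python3 - <<'E'
from bench import ctrl
from h import *
from scipy.spatial.transform import Rotation as R
s=ctrl.get_state();d=ctrl.get_image('wrist');cv2.imwrite('pics/w1.png',d['image'][...,::-1])
T=np.eye(4);T[:3,3]=s['position'];T[:3,:3]=R.from_rotvec(s['tool_rot']).as_matrix();pickle.dump((d,T),open('w1.pkl','wb'));print(s['position'])
E
```

```text
[ 6.49580682e-01 -6.61254141e-05  2.21725472e-01]invalid input at $[0]: expected keys x, y, z, wx, wy, wz
```

View pics/w1.png

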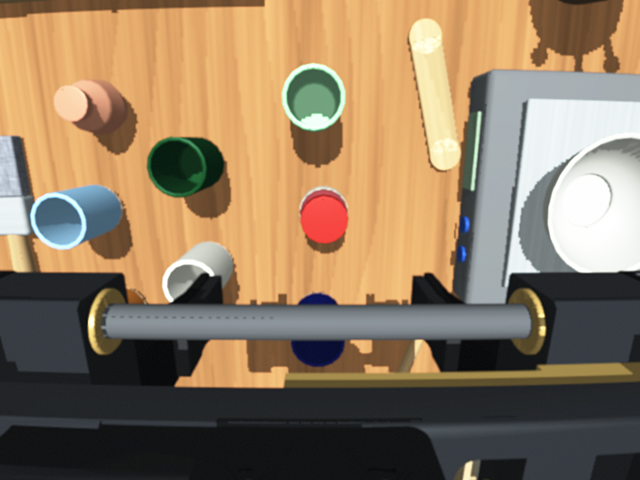

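The call was refused because every row needs all six keys. The wrist picture shows the celadon rim centred near (313,97), with free wood on both sides along x.

```bash
python3 -c "
from h import *
d,T=pickle.load(open('w1.pkl','rb'));print(plane(d,[(313,97),(180,166),(60,219)],.072,T))"
python3 -m handwheel '[{"x":0.035,"y":0,"z":0,"wx":0,"wy":0,"wz":0},{"x":0.07,"y":0,"z":0,"wx":0,"wy":0,"wz":0},{"x":0.101,"y":-0.001,"z":0,"wx":0,"wy":0,"wz":0},{"x":0.101,"y":-0.001,"z":0.02,"wx":0,"wy":0,"wz":0},{"x":0.101,"y":-0.001,"z":0.05,"wx":0,"wy":0,"wz":0},{"x":0.101,"y":-0.001,"z":0.08,"wx":0,"wy":0,"wz":0},{"x":0.101,"y":-0.001,"z":0.10,"wx":0,"wy":0,"wz":0},{"x":0.101,"y":-0.001,"z":0.10,"wx":0,"wy":0,"wz":0}]' 0.087 15
```

```text
[[0.64563276 0.10307362]
 [0.53649605 0.05007611]
 [0.42680796 0.00605964]]
time: 0.87
position: [0.6452, 0.1003, 0.1167]
tool_rot: [-2.217, -2.218, 0.013]
ft_force: [0.1, 0.3, -1.2]
grip_width: 1.003
grip_force: 0.0
```

```bash
python3 -m handwheel '[{"x":0.001,"y":0.001,"z":0.03,"wx":0,"wy":0,"wz":0},{"x":0.001,"y":0.001,"z":0.06,"wx":0,"wy":0,"wz":0},{"x":0.001,"y":0.001,"z":0.083,"wx":0,"wy":0,"wz":0},{"x":0.001,"y":0.001,"z":0.083,"wx":0,"wy":0,"wz":0},{"x":0.001,"y":0.001,"z":0.083,"wx":0,"wy":0,"wz":0}]'
python3 -m handwheel '[{"x":0,"y":0,"z":0,"wx":0,"wy":0,"wz":0},{"x":0,"y":0,"z":0,"wx":0,"wy":0,"wz":0},{"x":0,"y":0,"z":0,"wx":0,"wy":0,"wz":0},{"x":0,"y":0,"z":0,"wx":0,"wy":0,"wz":0},{"x":0,"y":0,"z":0,"wx":0,"wy":0,"wz":0},{"x":0,"y":0,"z":0,"wx":0,"wy":0,"wz":0}]' 0.03 15
```

```text
time: 1.28
position: [0.6498, 0.1019, 0.0397]
tool_rot: [-2.221, -2.221, 0.002]
ft_force: [-0.1, 0.1, 1.1]
grip_width: 1.001
grip_force: 0.0
time: 1.78
position: [0.6502, 0.102, 0.0401]
tool_rot: [2.221, 2.221, 0.001]
ft_force: [-2.3, -0.4, 1.5]
grip_width: 0.631
grip_force: 1.0
```

```bash
python3 -m handwheel '[{"x":0,"y":0,"z":0,"wx":0,"wy":0,"wz":0},{"x":0,"y":0,"z":0,"wx":0,"wy":0,"wz":0},{"x":0,"y":0,"z":0,"wx":0,"wy":0,"wz":0},{"x":0,"y":0,"z":0,"wx":0,"wy":0,"wz":0},{"x":0,"y":0,"z":0,"wx":0,"wy":0,"wz":0}]' 0.03 20
```

```text
time: 2.2
position: [0.6495, 0.1019, 0.0398]
tool_rot: [-2.221, -2.221, 0.001]
ft_force: [-3.2, -0.9, 6.2]
grip_width: 0.561
grip_force: 20.0
```

```bash
python3 -m handwheel '[{"x":0,"y":0,"z":-0.02,"wx":0,"wy":0,"wz":0},{"x":0,"y":0,"z":-0.05,"wx":0,"wy":0,"wz":0},{"x":0.01,"y":-0.015,"z":-0.08,"wx":0,"wy":0,"wz":0},{"x":0.03,"y":-0.046,"z":-0.08,"wx":0,"wy":0,"wz":0},{"x":0.05,"y":-0.077,"z":-0.08,"wx":0,"wy":0,"wz":0},{"x":0.07,"y":-0.108,"z":-0.08,"wx":0,"wy":0,"wz":0},{"x":0.09,"y":-0.14,"z":-0.08,"wx":0,"wy":0,"wz":0},{"x":0.11,"y":-0.17,"z":-0.08,"wx":0,"wy":0,"wz":0},{"x":0.13,"y":-0.2,"z":-0.08,"wx":0,"wy":0,"wz":0},{"x":0.145,"y":-0.225,"z":-0.08,"wx":0,"wy":0,"wz":0}]'
python3 -m handwheel '[{"x":0.01,"y":-0.015,"z":0,"wx":0,"wy":0,"wz":0},{"x":0.01,"y":-0.015,"z":0,"wx":0,"wy":0,"wz":0},{"x":0.01,"y":-0.015,"z":0,"wx":0,"wy":0,"wz":0},{"x":0.01,"y":-0.015,"z":0,"wx":0,"wy":0,"wz":0}]'
```

```text
time: 3.03
position: [0.423, 0.2489, 0.1192]
tool_rot: [-2.219, -2.223, -0.002]
ft_force: [0.4, 0.0, -1.0]
grip_width: 0.559
grip_force: 20.0
time: 3.37
position: [0.4111, 0.2565, 0.1195]
tool_rot: [2.222, 2.22, 0.002]
ft_force: [-0.3, 0.1, -2.1]
grip_width: 0.554
grip_force: 20.0
```

```bash
python3 -m handwheel '[{"x":0,"y":-0.002,"z":0.03,"wx":0,"wy":0,"wz":0},{"x":0,"y":-0.002,"z":0.055,"wx":0,"wy":0,"wz":0},{"x":0,"y":-0.002,"z":0.065,"wx":0,"wy":0,"wz":0},{"x":0,"y":-0.002,"z":0.07,"wx":0,"wy":0,"wz":0},{"x":0,"y":-0.002,"z":0.071,"wx":0,"wy":0,"wz":0},{"x":0,"y":-0.002,"z":0.071,"wx":0,"wy":0,"wz":0}]'
python3 -m handwheel '[{"x":0,"y":0,"z":0,"wx":0,"wy":0,"wz":0},{"x":0,"y":0,"z":0,"wx":0,"wy":0,"wz":0},{"x":0,"y":0,"z":0,"wx":0,"wy":0,"wz":0},{"x":0,"y":0,"z":0,"wx":0,"wy":0,"wz":0},{"x":0,"y":0,"z":0,"wx":0,"wy":0,"wz":0},{"x":0,"y":0,"z":0,"wx":0,"wy":0,"wz":0}]' 0.087
```

```text
time: 3.87
position: [0.4092, 0.257, 0.0491]
tool_rot: [2.222, 2.22, 0.002]
ft_force: [0.9, 0.5, -1.6]
grip_width: 0.558
grip_force: 20.0
time: 4.37
position: [0.4082, 0.2571, 0.0488]
tool_rot: [2.221, 2.221, 0.001]
ft_force: [0.3, -0.6, -0.1]
grip_width: 0.923
grip_force: 0.0
```

```bash
python3 -m handwheel '[{"x":0,"y":0,"z":-0.03,"wx":0,"wy":0,"wz":0},{"x":0,"y":0,"z":-0.065,"wx":0,"wy":0,"wz":0},{"x":-0.01,"y":0.004,"z":-0.09,"wx":0,"wy":0,"wz":0},{"x":-0.045,"y":0.018,"z":-0.09,"wx":0,"wy":0,"wz":0},{"x":-0.08,"y":0.033,"z":-0.09,"wx":0,"wy":0,"wz":0},{"x":-0.115,"y":0.047,"z":-0.09,"wx":0,"wy":0,"wz":0},{"x":-0.15,"y":0.061,"z":-0.09,"wx":0,"wy":0,"wz":0},{"x":-0.185,"y":0.076,"z":-0.09,"wx":0,"wy":0,"wz":0},{"x":-0.22,"y":0.09,"z":-0.09,"wx":0,"wy":0,"wz":0},{"x":-0.255,"y":0.104,"z":-0.09,"wx":0,"wy":0,"wz":0}]' 0.087
python3 -m handwheel '[{"x":-0.035,"y":0.014,"z":0,"wx":0,"wy":0,"wz":0},{"x":-0.058,"y":0.024,"z":0,"wx":0,"wy":0,"wz":0},{"x":-0.058,"y":0.024,"z":0,"wx":0,"wy":0,"wz":0},{"x":-0.058,"y":0.024,"z":0,"wx":0,"wy":0,"wz":0},{"x":-0.058,"y":0.024,"z":0,"wx":0,"wy":0,"wz":0}]'
python3 - <<'E'
from bench import ctrl
import cv2
s=ctrl.get_state();print(s['position'],s['time'])
a=ctrl.get_image('side')['image'];cv2.imwrite('pics/s2.png',a[150:460,180:440,::-1].repeat(2,0).repeat(2,1)[:600])
E
```

```text
time: 5.2
position: [0.5124, 0.0002, 0.1388]
tool_rot: [2.221, 2.221, 0.001]
ft_force: [-0.7, 0.9, 0.2]
grip_width: 1.0
grip_force: 0.0
time: 5.62
position: [0.5357, -0.0551, 0.1383]
tool_rot: [-2.22, -2.222, -0.0]
ft_force: [0.1, 0.9, 0.2]
grip_width: 0.998
grip_force: 0.0
[ 0.53572989 -0.0550574   0.13834545] 5.6167
```

View pics/s2.png

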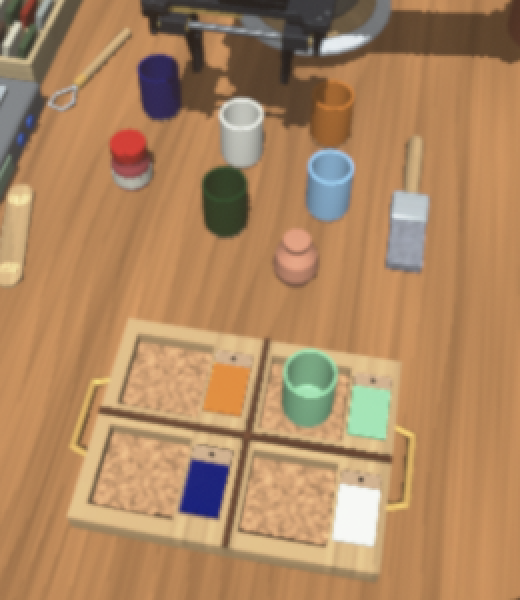

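The celadon cup stands in its well, around crop (308,390). Nothing else has moved. White is next.

```bash
python3 -m handwheel '[{"x":-0.001,"y":0.001,"z":0.035,"wx":0,"wy":0,"wz":0},{"x":-0.001,"y":0.001,"z":0.07,"wx":0,"wy":0,"wz":0},{"x":-0.001,"y":0.001,"z":0.09,"wx":0,"wy":0,"wz":0},{"x":-0.001,"y":0.001,"z":0.1,"wx":0,"wy":0,"wz":0},{"x":-0.001,"y":0.001,"z":0.1,"wx":0,"wy":0,"wz":0},{"x":-0.001,"y":0.001,"z":0.1,"wx":0,"wy":0,"wz":0}]'
python3 -m handwheel '[{"x":0,"y":0,"z":0,"wx":0,"wy":0,"wz":0},{"x":0,"y":0,"z":0,"wx":0,"wy":0,"wz":0},{"x":0,"y":0,"z":0,"wx":0,"wy":0,"wz":0},{"x":0,"y":0,"z":0,"wx":0,"wy":0,"wz":0},{"x":0,"y":0,"z":0,"wx":0,"wy":0,"wz":0},{"x":0,"y":0,"z":0,"wx":0,"wy":0,"wz":0},{"x":0,"y":0,"z":0,"wx":0,"wy":0,"wz":0},{"x":0,"y":0,"z":0,"wx":0,"wy":0,"wz":0},{"x":0,"y":0,"z":0,"wx":0,"wy":0,"wz":0},{"x":0,"y":0,"z":0,"wx":0,"wy":0,"wz":0}]' 0.03 20
```

```text
time: 6.17
position: [0.5374, -0.0561, 0.0391]
tool_rot: [2.22, 2.223, 0.001]
ft_force: [0.3, -0.8, 0.8]
grip_width: 0.996
grip_force: 0.0
time: 7.0
position: [0.5373, -0.0571, 0.0388]
tool_rot: [2.221, 2.221, 0.0]
ft_force: [0.6, 0.2, 1.3]
grip_width: 0.578
grip_force: 20.0
```

```bash
python3 -m handwheel '[{"x":0,"y":0,"z":-0.02,"wx":0,"wy":0,"wz":0},{"x":0,"y":0,"z":-0.05,"wx":0,"wy":0,"wz":0},{"x":0,"y":0,"z":-0.085,"wx":0,"wy":0,"wz":0},{"x":0.01,"y":-0.003,"z":-0.11,"wx":0,"wy":0,"wz":0},{"x":0.045,"y":-0.014,"z":-0.11,"wx":0,"wy":0,"wz":0},{"x":0.08,"y":-0.025,"z":-0.11,"wx":0,"wy":0,"wz":0},{"x":0.115,"y":-0.036,"z":-0.11,"wx":0,"wy":0,"wz":0},{"x":0.15,"y":-0.047,"z":-0.11,"wx":0,"wy":0,"wz":0},{"x":0.185,"y":-0.058,"z":-0.11,"wx":0,"wy":0,"wz":0},{"x":0.22,"y":-0.069,"z":-0.11,"wx":0,"wy":0,"wz":0}]'
python3 -m handwheel '[{"x":0.035,"y":-0.011,"z":0,"wx":0,"wy":0,"wz":0},{"x":0.07,"y":-0.022,"z":0,"wx":0,"wy":0,"wz":0},{"x":0.105,"y":-0.033,"z":0,"wx":0,"wy":0,"wz":0},{"x":0.14,"y":-0.044,"z":0,"wx":0,"wy":0,"wz":0},{"x":0.17,"y":-0.053,"z":0,"wx":0,"wy":0,"wz":0},{"x":0.194,"y":-0.06,"z":0,"wx":0,"wy":0,"wz":0},{"x":0.194,"y":-0.06,"z":0,"wx":0,"wy":0,"wz":0},{"x":0.194,"y":-0.06,"z":0,"wx":0,"wy":0,"wz":0},{"x":0.194,"y":-0.06,"z":0,"wx":0,"wy":0,"wz":0}]'
```

```text
time: 7.83
position: [0.4667, 0.1643, 0.1482]
tool_rot: [-2.222, -2.221, 0.001]
ft_force: [1.1, -0.3, -1.0]
grip_width: 0.573
grip_force: 20.0
time: 8.58
position: [0.4081, 0.3558, 0.1479]
tool_rot: [2.221, 2.22, -0.003]
ft_force: [1.2, -1.4, -1.9]
grip_width: 0.575
grip_force: 20.0
```

```bash
python3 -m handwheel '[{"x":0.001,"y":0,"z":0.035,"wx":0,"wy":0,"wz":0},{"x":0.001,"y":0,"z":0.07,"wx":0,"wy":0,"wz":0},{"x":0.001,"y":0,"z":0.09,"wx":0,"wy":0,"wz":0},{"x":0.001,"y":0,"z":0.098,"wx":0,"wy":0,"wz":0},{"x":0.001,"y":0,"z":0.1,"wx":0,"wy":0,"wz":0},{"x":0.001,"y":0,"z":0.1,"wx":0,"wy":0,"wz":0}]'
python3 -m handwheel '[{"x":0,"y":0,"z":0,"wx":0,"wy":0,"wz":0},{"x":0,"y":0,"z":0,"wx":0,"wy":0,"wz":0},{"x":0,"y":0,"z":0,"wx":0,"wy":0,"wz":0},{"x":0,"y":0,"z":0,"wx":0,"wy":0,"wz":0},{"x":0,"y":0,"z":0,"wx":0,"wy":0,"wz":0},{"x":0,"y":0,"z":0,"wx":0,"wy":0,"wz":0}]' 0.087
```

```text
time: 9.08
position: [0.4089, 0.3572, 0.0488]
tool_rot: [2.223, 2.219, 0.001]
ft_force: [-0.1, 0.3, -0.8]
grip_width: 0.572
grip_force: 20.0
time: 9.58
position: [0.4082, 0.3581, 0.0489]
tool_rot: [2.221, 2.221, 0.001]
ft_force: [-0.1, -0.7, -0.5]
grip_width: 0.942
grip_force: 0.0
```

```bash
python3 -m handwheel '[{"x":0,"y":0,"z":-0.03,"wx":0,"wy":0,"wz":0},{"x":0,"y":0,"z":-0.065,"wx":0,"wy":0,"wz":0},{"x":0,"y":0,"z":-0.1,"wx":0,"wy":0,"wz":0},{"x":-0.03,"y":0.01,"z":-0.11,"wx":0,"wy":0,"wz":0},{"x":-0.065,"y":0.02,"z":-0.11,"wx":0,"wy":0,"wz":0},{"x":-0.1,"y":0.03,"z":-0.11,"wx":0,"wy":0,"wz":0},{"x":-0.135,"y":0.04,"z":-0.11,"wx":0,"wy":0,"wz":0},{"x":-0.17,"y":0.05,"z":-0.11,"wx":0,"wy":0,"wz":0},{"x":-0.205,"y":0.06,"z":-0.11,"wx":0,"wy":0,"wz":0},{"x":-0.24,"y":0.06,"z":-0.11,"wx":0,"wy":0,"wz":0}]' 0.087
python3 -m handwheel '[{"x":-0.035,"y":0,"z":0,"wx":0,"wy":0,"wz":0},{"x":-0.07,"y":0,"z":0,"wx":0,"wy":0,"wz":0},{"x":-0.105,"y":-0.005,"z":0,"wx":0,"wy":0,"wz":0},{"x":-0.14,"y":-0.015,"z":0,"wx":0,"wy":0,"wz":0},{"x":-0.175,"y":-0.025,"z":0,"wx":0,"wy":0,"wz":0},{"x":-0.205,"y":-0.032,"z":0,"wx":0,"wy":0,"wz":0},{"x":-0.227,"y":-0.032,"z":0,"wx":0,"wy":0,"wz":0},{"x":-0.227,"y":-0.032,"z":0,"wx":0,"wy":0,"wz":0},{"x":-0.227,"y":-0.032,"z":0,"wx":0,"wy":0,"wz":0},{"x":-0.227,"y":-0.032,"z":0,"wx":0,"wy":0,"wz":0}]'
python3 - <<'E'
from bench import ctrl
import cv2
s=ctrl.get_state();print(s['position'],s['joint_positions'])
cv2.imwrite('pics/sc2.png',ctrl.get_image('scene')['image'][...,::-1])
E
```

```text
time: 10.42
position: [0.4694, 0.116, 0.1589]
tool_rot: [2.221, 2.22, 0.002]
ft_force: [0.7, 0.5, 0.3]
grip_width: 1.003
grip_force: 0.0
time: 11.25
position: [0.4362, -0.1082, 0.1586]
tool_rot: [-2.22, -2.222, -0.001]
ft_force: [1.0, 0.4, -0.1]
grip_width: 0.997
grip_force: 0.0
[ 0.43621026 -0.10815142  0.15862614] [ 0.06341936 -0.06549813  0.11671185  2.01288623  0.00761453  1.19360921
  0.1778212 ]
```

View pics/sc2.png

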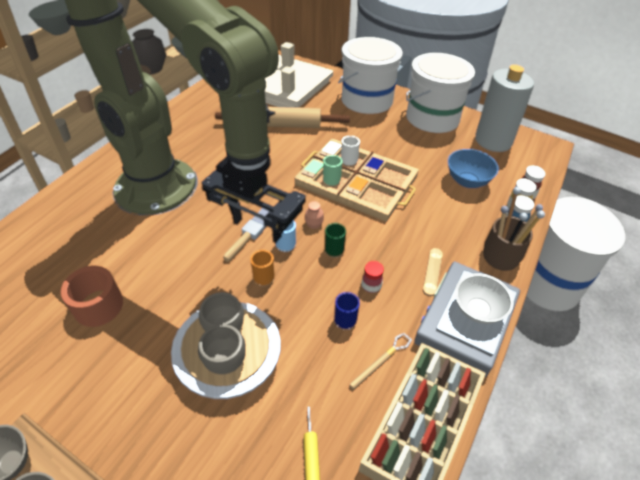

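Two cups are in their wells. Before I descend over amber, I need to check the gripper's projection and how near the bowl on the wheel is, at scene (222,312).

Run:
```python
from h import *
d=pickle.load(open('scene0.pkl','rb'))
print('tcp proj',proj(d,[.436,-.108,.159]))
print('scene bowl top rim pts',plane(d,[(200,308),(243,308),(222,294),(222,325)],.12).round(3).tolist())
print('low bowl',plane(d,[(200,340),(244,340),(222,326)],.10).round(3).tolist())
print('plate',plane(d,[(172,348),(281,348),(262,312),(226,303)],.035).round(3).tolist())
s=pickle.load(open('side0.pkl','rb'))
print('side',plane(s,[(316,122),(344,122),(330,112),(330,138),(345,158),(360,140)],.12).round(3).tolist())
print(plane(s,[(337,177)],.04))
```

```text
tcp proj [[256.70782633 229.32773001]]
scene bowl top rim pts [[0.438, -0.298], [0.506, -0.256], [0.453, -0.252], [0.496, -0.306]]
low bowl [[0.471, -0.344], [0.539, -0.302], [0.487, -0.299]]
plate [[0.401, -0.363], [0.583, -0.252], [0.504, -0.203], [0.427, -0.223]]
side [[0.546, -0.315], [0.475, -0.33], [0.518, -0.367], [0.5, -0.256], [0.453, -0.188], [0.426, -0.263]]
[[ 0.47112146 -0.20547766]]
```

```bash
python3 -m handwheel '[{"x":0,"y":0,"z":0.035,"wx":0,"wy":0,"wz":0},{"x":0,"y":0,"z":0.07,"wx":0,"wy":0,"wz":0},{"x":0,"y":0,"z":0.1,"wx":0,"wy":0,"wz":0},{"x":0,"y":0,"z":0.12,"wx":0,"wy":0,"wz":0},{"x":0,"y":0,"z":0.12,"wx":0,"wy":0,"wz":0},{"x":0,"y":0,"z":0.12,"wx":0,"wy":0,"wz":0}]'
python3 -m handwheel '[{"x":0,"y":0,"z":0,"wx":0,"wy":0,"wz":0},{"x":0,"y":0,"z":0,"wx":0,"wy":0,"wz":0},{"x":0,"y":0,"z":0,"wx":0,"wy":0,"wz":0},{"x":0,"y":0,"z":0,"wx":0,"wy":0,"wz":0},{"x":0,"y":0,"z":0,"wx":0,"wy":0,"wz":0},{"x":0,"y":0,"z":0,"wx":0,"wy":0,"wz":0},{"x":0,"y":0,"z":0,"wx":0,"wy":0,"wz":0},{"x":0,"y":0,"z":0,"wx":0,"wy":0,"wz":0},{"x":0,"y":0,"z":0,"wx":0,"wy":0,"wz":0},{"x":0,"y":0,"z":0,"wx":0,"wy":0,"wz":0}]' 0.03 20
```

```text
time: 11.8
position: [0.4355, -0.1078, 0.038]
tool_rot: [-2.218, -2.222, 0.002]
ft_force: [0.3, -0.7, -0.5]
grip_width: 0.998
grip_force: 0.0
time: 12.63
position: [0.4368, -0.109, 0.039]
tool_rot: [2.22, 2.221, 0.002]
ft_force: [2.3, -0.2, 2.7]
grip_width: 0.562
grip_force: 20.0
```

```bash
python3 -m handwheel '[{"x":0,"y":0,"z":-0.02,"wx":0,"wy":0,"wz":0},{"x":0,"y":0,"z":-0.05,"wx":0,"wy":0,"wz":0},{"x":0,"y":0,"z":-0.085,"wx":0,"wy":0,"wz":0},{"x":0.01,"y":0.003,"z":-0.11,"wx":0,"wy":0,"wz":0},{"x":0.045,"y":0.014,"z":-0.11,"wx":0,"wy":0,"wz":0},{"x":0.08,"y":0.024,"z":-0.11,"wx":0,"wy":0,"wz":0},{"x":0.115,"y":0.034,"z":-0.11,"wx":0,"wy":0,"wz":0},{"x":0.15,"y":0.045,"z":-0.11,"wx":0,"wy":0,"wz":0},{"x":0.185,"y":0.055,"z":-0.11,"wx":0,"wy":0,"wz":0},{"x":0.22,"y":0.065,"z":-0.11,"wx":0,"wy":0,"wz":0}]'
python3 -m handwheel '[{"x":0.035,"y":0.01,"z":0,"wx":0,"wy":0,"wz":0},{"x":0.07,"y":0.02,"z":0,"wx":0,"wy":0,"wz":0},{"x":0.105,"y":0.03,"z":0,"wx":0,"wy":0,"wz":0},{"x":0.13,"y":0.038,"z":0,"wx":0,"wy":0,"wz":0},{"x":0.146,"y":0.043,"z":0,"wx":0,"wy":0,"wz":0},{"x":0.146,"y":0.043,"z":0,"wx":0,"wy":0,"wz":0},{"x":0.146,"y":0.043,"z":0,"wx":0,"wy":0,"wz":0},{"x":0.146,"y":0.043,"z":0,"wx":0,"wy":0,"wz":0}]'
```

```text
time: 13.47
position: [0.5003, 0.1122, 0.1477]
tool_rot: [-2.221, -2.221, 0.003]
ft_force: [0.8, -0.3, -0.7]
grip_width: 0.565
grip_force: 20.0
time: 14.13
position: [0.5435, 0.2553, 0.1476]
tool_rot: [2.222, 2.22, -0.004]
ft_force: [-0.6, -0.7, -0.8]
grip_width: 0.566
grip_force: 20.0
```

```bash
python3 -m handwheel '[{"x":0.002,"y":0.001,"z":0.035,"wx":0,"wy":0,"wz":0},{"x":0.002,"y":0.001,"z":0.07,"wx":0,"wy":0,"wz":0},{"x":0.002,"y":0.001,"z":0.09,"wx":0,"wy":0,"wz":0},{"x":0.002,"y":0.001,"z":0.098,"wx":0,"wy":0,"wz":0},{"x":0.002,"y":0.001,"z":0.1,"wx":0,"wy":0,"wz":0},{"x":0.002,"y":0.001,"z":0.1,"wx":0,"wy":0,"wz":0}]'
python3 -m handwheel '[{"x":0,"y":0,"z":0,"wx":0,"wy":0,"wz":0},{"x":0,"y":0,"z":0,"wx":0,"wy":0,"wz":0},{"x":0,"y":0,"z":0,"wx":0,"wy":0,"wz":0},{"x":0,"y":0,"z":0,"wx":0,"wy":0,"wz":0},{"x":0,"y":0,"z":0,"wx":0,"wy":0,"wz":0},{"x":0,"y":0,"z":0,"wx":0,"wy":0,"wz":0}]' 0.087
```

```text
time: 14.63
position: [0.5455, 0.2578, 0.0489]
tool_rot: [2.223, 2.219, 0.0]
ft_force: [0.1, -0.9, -0.9]
grip_width: 0.561
grip_force: 20.0
time: 15.13
position: [0.5452, 0.2591, 0.0489]
tool_rot: [2.221, 2.221, 0.001]
ft_force: [-0.1, 0.9, -0.5]
grip_width: 0.928
grip_force: 0.0
```

```bash
python3 -m handwheel '[{"x":0,"y":0,"z":-0.03,"wx":0,"wy":0,"wz":0},{"x":0,"y":0,"z":-0.065,"wx":0,"wy":0,"wz":0},{"x":0,"y":0,"z":-0.09,"wx":0,"wy":0,"wz":0},{"x":-0.03,"y":0.008,"z":-0.09,"wx":0,"wy":0,"wz":0},{"x":-0.065,"y":0.018,"z":-0.09,"wx":0,"wy":0,"wz":0},{"x":-0.1,"y":0.028,"z":-0.09,"wx":0,"wy":0,"wz":0},{"x":-0.135,"y":0.038,"z":-0.09,"wx":0,"wy":0,"wz":0},{"x":-0.17,"y":0.048,"z":-0.09,"wx":0,"wy":0,"wz":0},{"x":-0.205,"y":0.058,"z":-0.09,"wx":0,"wy":0,"wz":0},{"x":-0.24,"y":0.068,"z":-0.09,"wx":0,"wy":0,"wz":0}]' 0.087
python3 -m handwheel '[{"x":-0.035,"y":0.01,"z":0,"wx":0,"wy":0,"wz":0},{"x":-0.07,"y":0.02,"z":0,"wx":0,"wy":0,"wz":0},{"x":-0.105,"y":0.03,"z":0,"wx":0,"wy":0,"wz":0},{"x":-0.133,"y":0.037,"z":0,"wx":0,"wy":0,"wz":0},{"x":-0.133,"y":0.037,"z":0,"wx":0,"wy":0,"wz":0},{"x":-0.133,"y":0.037,"z":0,"wx":0,"wy":0,"wz":0},{"x":-0.133,"y":0.037,"z":0,"wx":0,"wy":0,"wz":0}]'
```

```text
time: 15.97
position: [0.6133, 0.0173, 0.1388]
tool_rot: [2.221, 2.221, 0.0]
ft_force: [1.7, 0.4, -0.6]
grip_width: 1.003
grip_force: 0.0
time: 16.55
position: [0.6499, -0.113, 0.1383]
tool_rot: [-2.22, -2.221, -0.001]
ft_force: [-0.3, -0.1, -0.6]
grip_width: 0.998
grip_force: 0.0
```

```bash
python3 -m handwheel '[{"x":-0.001,"y":0.001,"z":0.035,"wx":0,"wy":0,"wz":0},{"x":-0.001,"y":0.001,"z":0.07,"wx":0,"wy":0,"wz":0},{"x":-0.001,"y":0.001,"z":0.09,"wx":0,"wy":0,"wz":0},{"x":-0.001,"y":0.001,"z":0.1,"wx":0,"wy":0,"wz":0},{"x":-0.001,"y":0.001,"z":0.1,"wx":0,"wy":0,"wz":0},{"x":-0.001,"y":0.001,"z":0.1,"wx":0,"wy":0,"wz":0}]'
python3 -m handwheel '[{"x":0,"y":0,"z":0,"wx":0,"wy":0,"wz":0},{"x":0,"y":0,"z":0,"wx":0,"wy":0,"wz":0},{"x":0,"y":0,"z":0,"wx":0,"wy":0,"wz":0},{"x":0,"y":0,"z":0,"wx":0,"wy":0,"wz":0},{"x":0,"y":0,"z":0,"wx":0,"wy":0,"wz":0},{"x":0,"y":0,"z":0,"wx":0,"wy":0,"wz":0},{"x":0,"y":0,"z":0,"wx":0,"wy":0,"wz":0},{"x":0,"y":0,"z":0,"wx":0,"wy":0,"wz":0},{"x":0,"y":0,"z":0,"wx":0,"wy":0,"wz":0},{"x":0,"y":0,"z":0,"wx":0,"wy":0,"wz":0}]' 0.03 20
```

```text
time: 17.05
position: [0.6515, -0.1136, 0.0392]
tool_rot: [2.219, 2.223, 0.001]
ft_force: [0.1, 0.7, 0.5]
grip_width: 0.999
grip_force: 0.0
time: 17.88
position: [0.6509, -0.1151, 0.0388]
tool_rot: [-2.221, -2.221, 0.0]
ft_force: [-0.9, 0.5, 2.5]
grip_width: 0.572
grip_force: 20.0
```

```bash
python3 -m handwheel '[{"x":0,"y":0,"z":-0.02,"wx":0,"wy":0,"wz":0},{"x":0,"y":0,"z":-0.05,"wx":0,"wy":0,"wz":0},{"x":0,"y":0,"z":-0.085,"wx":0,"wy":0,"wz":0},{"x":0.01,"y":-0.002,"z":-0.11,"wx":0,"wy":0,"wz":0},{"x":0.045,"y":-0.01,"z":-0.11,"wx":0,"wy":0,"wz":0},{"x":0.08,"y":-0.018,"z":-0.11,"wx":0,"wy":0,"wz":0},{"x":0.115,"y":-0.026,"z":-0.11,"wx":0,"wy":0,"wz":0},{"x":0.15,"y":-0.034,"z":-0.11,"wx":0,"wy":0,"wz":0},{"x":0.185,"y":-0.042,"z":-0.11,"wx":0,"wy":0,"wz":0},{"x":0.22,"y":-0.05,"z":-0.11,"wx":0,"wy":0,"wz":0}]'
python3 -m handwheel '[{"x":0.035,"y":-0.008,"z":0,"wx":0,"wy":0,"wz":0},{"x":0.07,"y":-0.016,"z":0,"wx":0,"wy":0,"wz":0},{"x":0.105,"y":-0.024,"z":0,"wx":0,"wy":0,"wz":0},{"x":0.14,"y":-0.032,"z":0,"wx":0,"wy":0,"wz":0},{"x":0.175,"y":-0.04,"z":0,"wx":0,"wy":0,"wz":0},{"x":0.21,"y":-0.048,"z":0,"wx":0,"wy":0,"wz":0},{"x":0.235,"y":-0.054,"z":0,"wx":0,"wy":0,"wz":0},{"x":0.252,"y":-0.057,"z":0,"wx":0,"wy":0,"wz":0},{"x":0.252,"y":-0.057,"z":0,"wx":0,"wy":0,"wz":0},{"x":0.252,"y":-0.057,"z":0,"wx":0,"wy":0,"wz":0}]'
python3 -m handwheel '[{"x":0,"y":0,"z":0,"wx":0,"wy":0,"wz":0},{"x":0,"y":0,"z":0,"wx":0,"wy":0,"wz":0}]'
```

```text
time: 18.72
position: [0.6002, 0.1066, 0.1482]
tool_rot: [-2.222, -2.221, 0.0]
ft_force: [1.4, -0.8, -1.6]
grip_width: 0.575
grip_force: 20.0
time: 19.55
position: [0.543, 0.3583, 0.1478]
tool_rot: [-2.218, -2.224, 0.001]
ft_force: [0.5, -0.8, -2.4]
grip_width: 0.575
grip_force: 20.0
time: 19.72
position: [0.5449, 0.3549, 0.1482]
tool_rot: [2.223, 2.218, -0.001]
ft_force: [-0.3, -0.1, -2.3]
grip_width: 0.574
grip_force: 20.0
```

```bash
python3 -m handwheel '[{"x":0.001,"y":-0.001,"z":0.035,"wx":0,"wy":0,"wz":0},{"x":0.001,"y":-0.001,"z":0.07,"wx":0,"wy":0,"wz":0},{"x":0.001,"y":-0.001,"z":0.09,"wx":0,"wy":0,"wz":0},{"x":0.001,"y":-0.001,"z":0.098,"wx":0,"wy":0,"wz":0},{"x":0.001,"y":-0.001,"z":0.1,"wx":0,"wy":0,"wz":0},{"x":0.001,"y":-0.001,"z":0.1,"wx":0,"wy":0,"wz":0}]'
python3 -m handwheel '[{"x":0,"y":0,"z":0,"wx":0,"wy":0,"wz":0},{"x":0,"y":0,"z":0,"wx":0,"wy":0,"wz":0},{"x":0,"y":0,"z":0,"wx":0,"wy":0,"wz":0},{"x":0,"y":0,"z":0,"wx":0,"wy":0,"wz":0},{"x":0,"y":0,"z":0,"wx":0,"wy":0,"wz":0},{"x":0,"y":0,"z":0,"wx":0,"wy":0,"wz":0}]' 0.087
python3 -m handwheel '[{"x":0,"y":0,"z":-0.03,"wx":0,"wy":0,"wz":0},{"x":0,"y":0,"z":-0.065,"wx":0,"wy":0,"wz":0},{"x":0,"y":0,"z":-0.1,"wx":0,"wy":0,"wz":0},{"x":-0.035,"y":0,"z":-0.12,"wx":0,"wy":0,"wz":0},{"x":-0.07,"y":0,"z":-0.12,"wx":0,"wy":0,"wz":0},{"x":-0.105,"y":0,"z":-0.12,"wx":0,"wy":0,"wz":0},{"x":-0.14,"y":0,"z":-0.12,"wx":0,"wy":0,"wz":0},{"x":-0.175,"y":0,"z":-0.12,"wx":0,"wy":0,"wz":0},{"x":-0.21,"y":0,"z":-0.12,"wx":0,"wy":0,"wz":0},{"x":-0.245,"y":0,"z":-0.12,"wx":0,"wy":0,"wz":0}]'
python3 -m handwheel '[{"x":-0.04,"y":0,"z":0,"wx":0,"wy":0,"wz":0},{"x":-0.08,"y":0,"z":0,"wx":0,"wy":0,"wz":0},{"x":-0.12,"y":0,"z":0,"wx":0,"wy":0,"wz":0},{"x":-0.15,"y":0,"z":0,"wx":0,"wy":0,"wz":0},{"x":-0.15,"y":0,"z":0,"wx":0,"wy":0,"wz":0},{"x":-0.15,"y":0,"z":0,"wx":0,"wy":0,"wz":0}]'
python3 - <<'E'
from bench import ctrl
from h import *
d=ctrl.get_image('side')
cv2.imwrite('pics/s3.png',cv2.resize(d['image'][220:460,190:420],None,fx=2.5,fy=2.5)[...,::-1])
for n,w in dict(cobalt=(.5439,.3569),amber=(.5446,.2576),celadon=(.4092,.2571),white=(.4087,.3567)).items():
    print(n,'expected rim centre in crop',((proj(d,[*w,.08])[0]-[190,220])*2.5).round())
E
```

```text
time: 20.22
position: [0.5439, 0.3572, 0.0489]
tool_rot: [2.223, 2.219, 0.001]
ft_force: [-0.6, 0.1, -1.2]
grip_width: 0.577
grip_force: 20.0
time: 20.72
position: [0.5432, 0.3581, 0.0489]
tool_rot: [2.221, 2.221, 0.001]
ft_force: [0.6, -0.3, -0.2]
grip_width: 0.938
grip_force: 0.0
time: 21.55
position: [0.5428, 0.1113, 0.1689]
tool_rot: [2.221, 2.221, 0.001]
ft_force: [1.0, -0.1, 0.6]
grip_width: 0.999
grip_force: 0.0
time: 22.05
position: [0.5429, -0.0394, 0.1688]
tool_rot: [2.226, 2.216, 0.0]
ft_force: [-0.6, 0.7, 0.4]
grip_width: 0.999
grip_force: 0.0
cobalt expected rim centre in crop [143. 383.]
amber expected rim centre in crop [178. 259.]
celadon expected rim centre in crop [360. 289.]
white expected rim centre in crop [338. 419.]
```

View pics/s3.png

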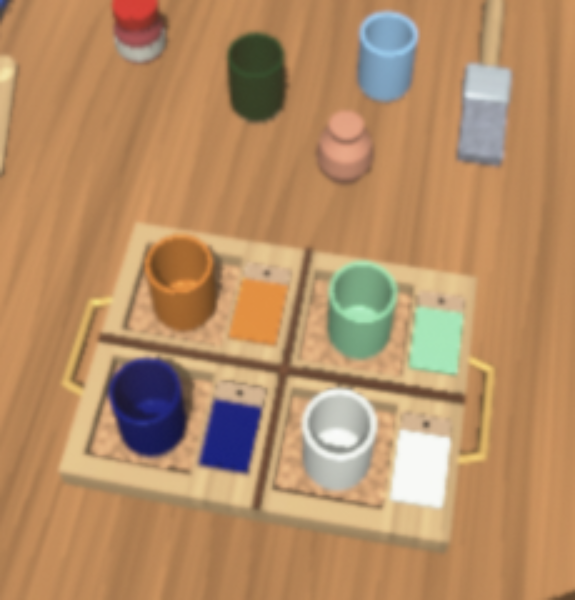

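All four rims, at crop (147,388), (180,260), (362,290) and (339,425), lie within a few millimetres of where I expected them. Sky blue and dark green stand where they were.

```bash
python3 -c "
from bench import ctrl
print(ctrl.close_job())"
```

```text
the job is handed in; nothing more can be done
None
```

The job is handed in: the final picture shows the white, cobalt, celadon and amber cups upright in their own wells and the sky-blue and dark green cups where they began, though the hand-in gave back no verdict.

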